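# Scoop wash balls and hold them level over the basin

### The job

Take the aluminium scoop by its handle, scoop at least three orange wash balls out of the clear tub and carry them over the white basin, ready to be tipped in. Finish still holding the scoop, level and still, over the middle of the basin about a hand's breadth (10 cm) above its rim, with nothing else carrying it. Spill no ball (each ends in the scoop or the tub), never touch the balls with the fingers, and leave the brush, the cup and the soap where they are.

Things in the scene. Friction and masses are not known exactly. Their poses are not given: they have to be found in the camera images.
- scoop: Loose aluminium measuring scoop, 0.25 kg, on the slab. Origin: under its upright black handle, at the level of its underside; z up, +x from handle to open front. Pan x = 0 to 90 mm, 84 mm wide, floor 2.5 mm; side walls 36 mm high to x = 60, then a 5 mm curb to x = 83; back wall 45 mm. In hand the pose is not given
- scoop_grip (a point): Middle of the scoop's handle grip, 112 mm straight above the scoop's origin. The black grip is upright, 28 mm along the scoop's x, 14 mm thick along its y (pinch across y) and spans 78 to 146 mm above the underside; below it a stem (x = -8 to 2 mm) runs down behind the back wall
- scoop_lip (a point): Middle of the scoop's front edge: 90 mm ahead (+x) of its origin, at its underside. The edge is about 2 mm thick; behind it a ramp rises to a crest 5 mm high at x = 83 mm, then drops to the pan floor: balls pushed right up to a wall (edge within 4 mm of it) roll over the crest and stay in while the scoop is level
- scoop_pan (a point): Middle of the scoop's pan: 42 mm ahead (+x) of the scoop's origin, 15 mm above its underside
- tub: Clear plastic tub with white rim and two blue clips at the sides, open, fixed to the slab; outside 248 (x) by 158 (y) by 60 mm high, walls and floor 4 mm (the blue clips are only for looks). Origin: centre of its underside; x along its length. At the start the balls lie in its +x half (the end farther from the robot), centres 15 mm or more past the middle; the -x half is empty
- basin: Round white basin, fixed to the slab, rim radius 85 mm, 70 mm high. Origin: centre of its underside
- brush: Bamboo scrubbing brush lying at the back, bystander, its origin the centre of its underside
- cup: Round aluminium measuring cup with a side handle, 72 mm wide, 80 mm high, bystander, origin at its underside's centre
- soap: Green bar of soap 90 x 55 x 30 mm, bystander, origin at its underside's centre
- ball0: Orange wash ball 1 of 7 (all alike): smooth hard sphere 24 mm across, 14 g, rolls freely, slippery; origin at its centre
- ball1: Orange wash ball 2 of 7 (all alike): smooth hard sphere 24 mm across, 14 g, rolls freely, slippery; origin at its centre
- ball2: Orange wash ball 3 of 7 (all alike): smooth hard sphere 24 mm across, 14 g, rolls freely, slippery; origin at its centre
- ball3: Orange wash ball 4 of 7 (all alike): smooth hard sphere 24 mm across, 14 g, rolls freely, slippery; origin at its centre
- ball4: Orange wash ball 5 of 7 (all alike): smooth hard sphere 24 mm across, 14 g, rolls freely, slippery; origin at its centre
- ball5: Orange wash ball 6 of 7 (all alike): smooth hard sphere 24 mm across, 14 g, rolls freely, slippery; origin at its centre
- ball6: Orange wash ball 7 of 7 (all alike): smooth hard sphere 24 mm across, 14 g, rolls freely, slippery; origin at its centre
Things that resemble listed ones, but are neither listed nor needed, are in the scene too. What is shaped like the scoop but turquoise is not meant. Leave any green look-alike of the basin alone.

How it is judged:
By the outcome, as a careful person would: the job done as asked, in the order asked, and still so for the second after the job is handed in, while the arm keeps its last pose, push and grip.
It also fails if it takes over 58 s, if anything falls off the work surface, if the arm or the gripper's body presses on something with over 40 N, if the wrist force passes 120 N, or if a joint passes its speed limit or range.

### The arm

A 6-joint arm with a two-finger parallel gripper is mounted at the origin on the work surface. World frame = base frame: x ahead of the robot, y to its left, z up, the work surface at z = 0. Lengths are in m, angles in rad, forces in N, time in s.
With the tool pointing down it reaches from about 0.35 to 0.975 m from the base axis. Payload 4.9 kg.
Tool frame: the origin (TCP) lies midway between the tips of the shut fingers; the grasp point (between the pads) lies 19 mm behind it (ctrl.hold_point_z is the distance from the TCP to the grasp point, in m); z points along the fingers, y is the line along which they close (so a half turn about z gives the same grasp; the last joint's range is limited). The gripper opens to 85 mm and grips with 20 to 120 N. Pads are 22 mm wide; open, the fingers measure 114 mm over their backs; the gripper's body (76 mm by 85 mm) begins 54 mm behind the grasp point. The pads swing forward as they close: fully open they stand 13 mm farther back than shut.
Start: joints at [1.219, 0.053, 1.613, -0, 1.476, -0.119], TCP at [0.144, 0.608, 0.231] pointing down, gripper open.
Joint ranges: [-3.01, 3.01], [-1.01, 2.22], [0.06, 2.58], [-1.02, 4.17], [0.09, 2.62], [-3.14, 3.14]. Speed limits (rad/s): [2.57, 2.57, 3.14, 3.14, 3.14, 3.14].

### API

Orientations are given as a rotation vector (axis times angle).
In Python, from station import status, viewer, finish_job, ctrl gives the robot as it stands.
- The arm moves only by the shell command python3 -m jog 'ROWS' [FORCE]. ROWS is JSON, a list of rows, each a list of 7 numbers: the turn, a rotation vector about the tool's x, y, z each as a share of 5 degrees, from -1 to 1, then the shift along the tool's x, y, z each as a share of 30 mm, from -1 to 1, then the opening, from -1 (shut) to 1 (fully open). A call has 1 to 5 rows; each row shifts and turns the commanded pose from where the row before left it, along the tool's axes as they then stand; what a row does not reach is not made up. A row lasts 1/8 s, in which the tool goes at most 62.5 mm and 10.7 degrees, less where a joint would pass 70% of its speed; a pose out of reach is approached as far as the arm can. A call with a number of a shift or a turn outside -1 to 1 is refused whole. A call with a gripper value outside its range is refused whole. The fingers move at their own pace and stop on an object; FORCE is the grip in N (left out, the last holds). Time passes only in rows, so rows that do not move let the fingers close. It gives the time, the measured TCP pose, the force, the opening and the grip force at its end, in the units of the state.
- status.get_obs(): the state, without advancing time (a new reading comes with each control period).
- viewer.get_image(name): name is "scene" or "top" or "wrist"; returns a dict with "img" (420x560x3 uint8, red, green, blue), "fovy" (degrees; the focal length in pixels is half the picture's height over the tangent of half this angle, whatever the lens; pixels are square), "cx", "cy" (the principal point, pixels), "rvec" (rotation vector, rad) and "tvec" (3), from world to camera coordinates, as OpenCV has them. Camera axes: x right, y down, z forward; pixel columns grow to the right and rows downward; lengths in m; the calibration is good to about 2 mm. A picture is of the moment at which its call begins. There is no depth.
- finish_job(): hands the job in; it is judged then, once.
The state is a dict: "t": time; "q": joint angles; "dq": joint speeds; "effort": joint torques, N m; "tool_pos": TCP position; "tool_rot": TCP orientation; "contact_force": force on the tool from outside, world axes, zero at the start; "wrist_torque": the same for the moment, N m; "opening": finger opening in m; "grip_force": force on a finger pad.
Only numpy, scipy, OpenCV 4.12 (cv2) and the standard library are available. Lean on these libraries where they do the work, as an engineer would, in place of code of your own. Each camera call takes 0.05 s, during which the arm holds its last target. There are 200 camera calls.

## Working session

There is one attempt and no reset: what is moved stays moved. The work goes in short steps, Python scripts to look and compute and a shell command to move; the robot and the scene stay as the last step left them, time stands still between calls to the robot, and variables do not carry over. Pictures are saved under pics/ and viewed, at most 10 in all, crops included, and the job is handed in when it is done.

```bash
ls; mkdir -p pics
python3 - <<'E'
from station import status, viewer, ctrl
import cv2, numpy as np
print(status.get_obs(), ctrl.hold_point_z)
for n in("scene","top"):
    d=viewer.get_image(n); cv2.imwrite(f"pics/{n}0.png",d["img"][:,:,::-1]); np.save(f"pics/{n}0.npy",d,allow_pickle=True)
    print(n,d["fovy"],d["cx"],d["cy"],d["rvec"],d["tvec"])
E
```

```text
pics
{'t': 0.0, 'q': array([ 1.21900348e+00,  5.33595178e-02,  1.61428990e+00,  3.14985528e-07,
        1.47601080e+00, -1.19018484e-01]), 'dq': array([-0.00021013, -0.00054784, -0.0001197 ,  0.00104534, -0.00290231,
        0.00013034]), 'effort': array([-3.02253262e-03, -3.93700111e+01, -3.70169699e+01, -3.91071553e-04,
        7.39225798e-03,  2.38293080e-05]), 'tool_pos': array([0.14396781, 0.60755106, 0.23006382]), 'tool_rot': array([-0.36476   , -3.11985784,  0.00315756]), 'contact_force': array([ 0.00401237, -0.45471239, -0.2512963 ]), 'wrist_torque': array([ 0.01324527, -0.0011362 , -0.02190941]), 'grip_force': 0.0, 'opening': 0.0856929720205537} 0.0187
scene 52.116511921256674 269.39914320814756 208.8498031019786 [ 1.2999254   2.1729851  -0.97627777] [ 0.14487179 -0.24329723  1.80832808]
top 55.76842199485032 278.91264439438226 206.3645047000305 [ 2.16637116 -2.20388523  0.11492594] [0.08498783 0.50826527 1.02504431]
```

View pics/scene0.png

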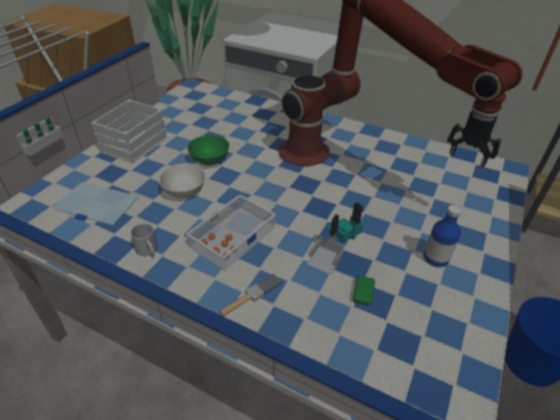

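View pics/top0.png

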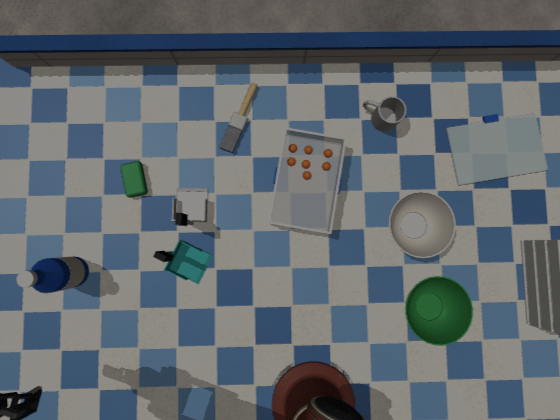

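Scene: tub at (230,232), white basin at (182,182), and the grey scoop at (327,250) with its black handle near (334,226), just beyond the turquoise one. Top: scoop at (190,207), turquoise decoy at (188,262), tub at (308,182) with the balls in its upper part, basin at (422,225).

```bash
cat > h.py <<'E'
import cv2, numpy as np
from scipy.spatial.transform import Rotation as R
def load(n): return np.load(f"pics/{n}.npy",allow_pickle=True).item()
def snap(n,name):
    from station import viewer
    d=viewer.get_image(n); np.save(f"pics/{name}.npy",d,allow_pickle=True); return d
def K(d):
    f=210/np.tan(np.radians(d["fovy"])/2); return f
def ray(d,u,v):
    Rm=cv2.Rodrigues(np.array(d["rvec"],float))[0]; t=np.array(d["tvec"],float)
    r=Rm.T@np.array([(u-d["cx"])/K(d),(v-d["cy"])/K(d),1]); return -Rm.T@t, r/np.linalg.norm(r)
def onz(d,u,v,z):
    c,r=ray(d,u,v); return c+r*(z-c[2])/r[2]
def proj(d,p):
    Rm=cv2.Rodrigues(np.array(d["rvec"],float))[0]; q=Rm@np.array(p)+np.array(d["tvec"])
    return q[:2]/q[2]*K(d)+[d["cx"],d["cy"]]
def crop(d,u0,v0,w,h,s,out): cv2.imwrite(out,cv2.resize(d["img"][v0:v0+h,u0:u0+w,::-1],None,fx=s,fy=s,interpolation=cv2.INTER_CUBIC))
def blobs(d,lo,hi,roi,mn=8):
    u0,v0,w,h=roi; hsv=cv2.cvtColor(d["img"][v0:v0+h,u0:u0+w],cv2.COLOR_RGB2HSV)
    m=cv2.inRange(hsv,np.array(lo),np.array(hi)); n,l,s,c=cv2.connectedComponentsWithStats(m)
    return [(c[i]+[u0,v0],s[i]) for i in range(1,n) if s[i][4]>=mn]
E
python3 - <<'E'
from h import *
t=load("top0"); s=load("scene0")
print("cam",ray(t,0,0)[0],ray(s,0,0)[0])
for c,st in blobs(t,(5,150,120),(18,255,255),(270,125,80,115)): print("ball",onz(t,*c,.016).round(4),st[4])
# basin white circle
print("basin",onz(t,422,225,.07))
for p in[(287,130),(344,137),(330,235),(272,202)]: print("tub",onz(t,*p,.06).round(3))
a=cv2.resize(t["img"][180:290,140:230],None,fx=5,fy=5,interpolation=cv2.INTER_CUBIC)
b=cv2.resize(s["img"][195:285,295:375],None,fx=4,fy=4,interpolation=cv2.INTER_CUBIC)
o=np.zeros((560,790,3),np.uint8); o[:550,:450]=a; o[:360,460:780]=b
cv2.imwrite("pics/c1.png",o[:,:,::-1])
cv2.imwrite("pics/c2.png",cv2.resize(t["img"][120:265,262:462],None,fx=4,fy=4,interpolation=cv2.INTER_CUBIC)[:,:,::-1])
E
```

```text
cam [0.41858175 0.09566542 1.0639125 ] [1.40606466 0.58430643 1.01577555]
ball [0.6697 0.0368 0.016 ] 18
ball [ 0.6648 -0.0044  0.016 ] 26
ball [ 0.6547 -0.0577  0.016 ] 24
ball [0.6331 0.0414 0.016 ] 24
ball [0.6257 0.0031 0.016 ] 25
ball [ 0.6191 -0.0515  0.016 ] 25
ball [0.5958 0.0008 0.016 ] 26
basin [ 0.45237016 -0.28250588  0.07      ]
tub [0.704 0.053 0.06 ]
tub [ 0.684 -0.095  0.06 ]
tub [ 0.431 -0.051  0.06 ]
tub [0.518 0.094 0.06 ]
```

View pics/c1.png

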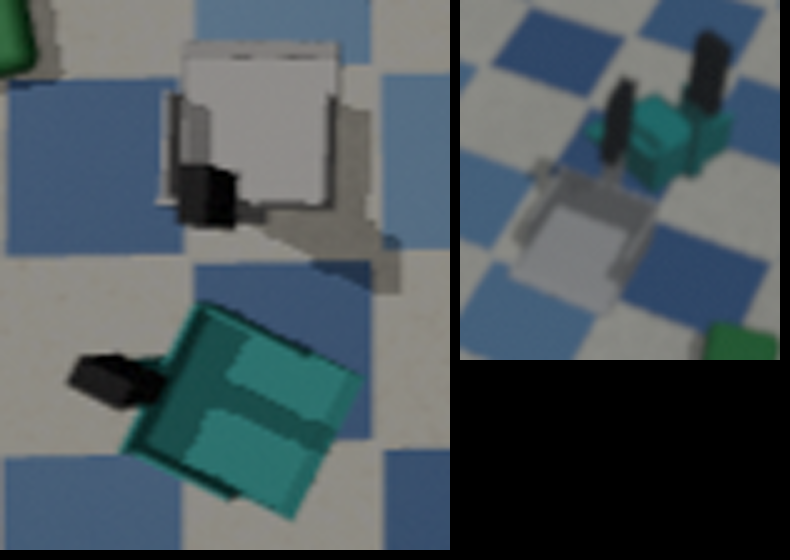

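View pics/c2.png

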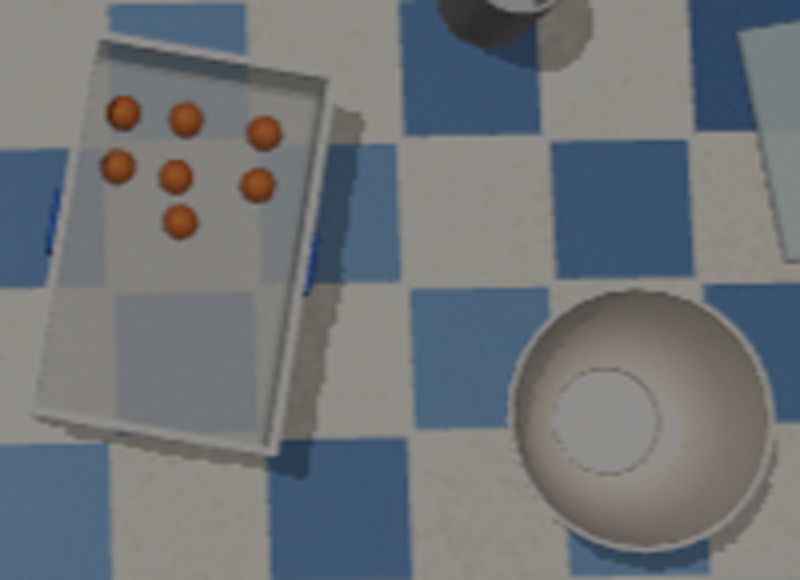

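Run:
```python
from h import *
t=load("top0"); s=load("scene0")
P=lambda x,y,z:onz(t,262+(x-1.5)/4,120+(y-1.5)/4,z)[:2]
c=[P(102,38,.06),P(328,80,.06),P(274,454,.06),P(34,414,.06)]
print(np.round(c,4)); C=np.mean(c,0)
X=(c[0]+c[1]-c[2]-c[3])/2; Y=(c[0]+c[3]-c[1]-c[2])/2
print("tub",C,np.linalg.norm(X),np.linalg.norm(Y),np.degrees(np.arctan2(X[1],X[0])),np.degrees(np.arctan2(-Y[0],Y[1])))
y=(np.arctan2(X[1],X[0])+np.arctan2(-Y[0],Y[1]))/2
M=np.array([[np.cos(y),np.sin(y)],[-np.sin(y),np.cos(y)]])
for b,st in blobs(t,(5,150,120),(18,255,255),(270,125,80,115)): print("ball",(M@(onz(t,*b,.016)[:2]-C)).round(4))
print("basin",P(642,420,.07),[P(642-131,420,.07)-P(642+131,420,.07),P(642,290,.07)-P(642,550,.07)])
Q=lambda x,y,z:onz(t,140+(x-2)/5,180+(y-2)/5,z)[:2]
fl,fr=Q(183,43,.002),Q(340,43,.002); br=Q(329,206,.045); bl=Q(160,205,.045); fl2=Q(165,93,.036);fr2=Q(334,95,.036)
print("scoop",fl,fr,np.linalg.norm(fl-fr),"back",br,bl,"side fronts",fl2,fr2)
print("side yaws",[np.degrees(np.arctan2(*(a-b)[::-1])) for a,b in((fl2,bl),(fr2,br))], "edge yaws",[np.degrees(np.arctan2(-(a-b)[0],(a-b)[1])) for a,b in((fl,fr),(fl2,fr2),(bl,br))])
```

```text
[[ 0.7063  0.0522]
 [ 0.6767 -0.0934]
 [ 0.4362 -0.0514]
 [ 0.4641  0.1   ]]
tub [0.57082376 0.00182586] 0.24548448048041807 0.15121552020258044 -10.541338922742652 -10.963692822308074
ball [0.0906 0.0528]
ball [0.0935 0.0114]
ball [ 0.0935 -0.0428]
ball [0.0537 0.0505]
ball [0.0537 0.0115]
ball [ 0.0574 -0.0434]
ball [0.0247 0.0037]
basin [ 0.45330864 -0.28286963] [array([0.00285751, 0.16605937]), array([ 0.16363824, -0.00812577])]
scoop [0.56483591 0.35081112] [0.56352211 0.26675509] 0.08406629879245471 back [0.47358062 0.26563548] [0.47556123 0.35180938] side fronts [0.53415869 0.35181584] [0.53171039 0.26444532]
side yaws [np.float64(0.006319503128232512), np.float64(-1.1729217958649325)] edge yaws [np.float64(-0.8954615654090744), np.float64(-1.6051274045788742), np.float64(-1.3166466932741439)]
```

```bash
python3 -m jog '[[0,0,-0.82,0,-1,0,1],[0,0,-0.82,0,-1,0,1],[0,0,-0.82,0,-1,0,1],[0,0,0,0,-1,0,1],[0,0,0,0,-1,0,1]]' 100
python3 -m jog '[[0,0,0,-0.5,-1,0,1],[0,0,0,-0.5,-1,0,1],[0,0,0,-1,-1,0,1],[0,0,0,-1,-1,0,1],[0,0,0,-1,-0.3,0,1]]'
python3 -m jog '[[0,0,0,-1,0,0,1],[0,0,0,-1,0,0,1],[0,0,0,-1,0,0,1],[0,0,0,-1,0,0,1],[0,0,0,-1,0,0,1]]'
python3 -m jog '[[0,0,0,-1,0,0,1],[0,0,0,-0.8,0,0,1],[0,0,0,0,0,0,1],[0,0,0,0,0,0,1]]'
cat > st.py <<'E'
from station import status
from h import *
def st(gx,gy,gz,gyaw):
    o=status.get_obs(); M=R.from_rotvec(o["tool_rot"]).as_matrix(); yx,yy=M[0,1],M[1,1]
    d=M.T@(np.array([gx,gy,gz])-o["tool_pos"])
    print("t",o["t"],"pos",o["tool_pos"].round(4),"yaw",np.degrees(np.arctan2(-yx,yy)).round(2),"z",M[:,2].round(4),"F",o["contact_force"].round(1),"op",o["opening"].round(4),o["grip_force"])
    q=gyaw-np.degrees(np.arctan2(-yx,yy)); print("shift units",(d/.03).round(3),"turn z units",round(-q/5,3))
E
python3 -c "
from st import *
st(.4745,.3095,.093,-1)
d=snap('top','t1');print(proj(d,[.4745,.3095,.146]),proj(d,[.4745,.3095,.112]),proj(load('scene0'),[.4745,.3095,.146]))
s=snap('scene','s1');w=snap('wrist','w1')
o=np.zeros((560,800,3),np.uint8);o[:420,:560]=w['img'];crop(d,140,150,120,120,4,'pics/tmp.png')
o=np.hstack([cv2.resize(w['img'],(400,300)),cv2.resize(s['img'][150:300,270:470],(400,300))]);cv2.imwrite('pics/v1.png',o[:,:,::-1])"
```

```text
t: 0.72
tool_pos: [0.1284, 0.4582, 0.2307]
tool_rot: [-0.028, -3.141, 0.001]
contact_force: [0.4, 0.4, -0.4]
opening: 0.0853
grip_force: 0.0
t: 1.35
tool_pos: [0.2469, 0.3269, 0.231]
tool_rot: [0.03, 3.141, 0.0]
contact_force: [0.5, 1.7, 0.3]
opening: 0.0856
grip_force: 0.0
t: 1.98
tool_pos: [0.397, 0.3253, 0.2307]
tool_rot: [-0.029, -3.141, 0.001]
contact_force: [-1.7, -0.4, 0.1]
opening: 0.0853
grip_force: 0.0
t: 2.48
tool_pos: [0.4495, 0.3245, 0.2308]
tool_rot: [-0.028, -3.14, 0.001]
contact_force: [0.4, 0.2, 0.3]
opening: 0.0856
grip_force: 0.0Traceback (most recent call last):
  File "<string>", line 3, in <module>
    st(.4745,.3095,.093,-1)
    ~~^^^^^^^^^^^^^^^^^^^^^
  File "st.py", line 6, in st
    print("t",o["t"],"pos",o["tool_pos"].round(4),"yaw",np.degrees(np.arctan2(-yx,yy)).round(2),"z",M[:,2].round(4),"F",o["contact_force"].round(1),"op",o["opening"].round(4),o["grip_force"])
                                                                                                                                                         ^^^^^^^^^^^^^^^^^^
AttributeError: 'float' object has no attribute 'round'
```

```bash
sed -i 's/o\["opening"\].round(4)/round(o["opening"],4)/' st.py
python3 -c "
from st import *
st(.4745,.3095,.093,-1)
d=snap('top','t1');print(proj(d,[.4745,.3095,.146]),proj(d,[.4745,.3095,.112]),proj(load('scene0'),[.4745,.3095,.146]))
s=snap('scene','s1');w=snap('wrist','w1');print(proj(w,[.4745,.3095,.146]))
t=load('top0')
for n,i,roi in(('top',t,(165,200,35,30)),('scene',load('scene0'),(328,210,13,30)),('wrist',w,(0,0,560,420))):
  print(n,[(c.round(1),x[2:].tolist()) for c,x in blobs(i,(0,0,0),(180,255,45),roi,20)])
o=np.hstack([cv2.resize(w['img'],(400,300)),cv2.resize(s['img'][150:300,270:470],(400,300))]);cv2.imwrite('pics/v1.png',o[:,:,::-1])"
```

```text
t 2.475 pos [0.4495 0.3245 0.2308] yaw -1.03 z [-1.3e-03 -4.0e-04 -1.0e+00] F [0.4 0.2 0.3] op 0.0856 0.0
shift units [-0.847 -0.483  4.592] turn z units -0.006
[178.98307244 218.48756628] [182.30643046 219.29658351] [334.1711721  216.01706044]
[261.00698413 243.21137378]
top [(array([180.9, 218.7]), [13, 13, 137])]
scene [(array([334.1, 225.6]), [7, 20, 92])]
wrist [(array([279.8, 375.1]), [560, 130, 34542]), (array([364.9, 357.9]), [21, 28, 34]), (array([137.4, 384.8]), [7, 14, 42]), (array([148.9, 416.3]), [13, 9, 68])]
```

View pics/v1.png

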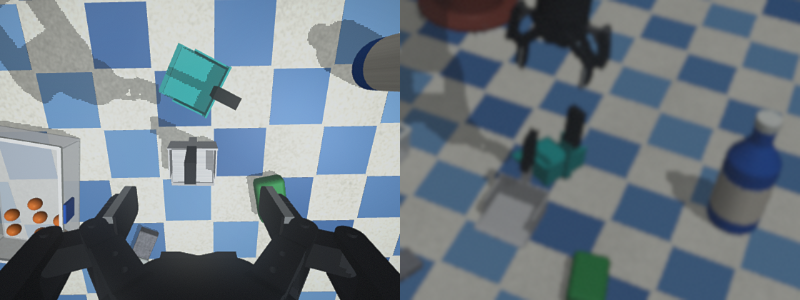

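Wrist view (left half): black handle upright at about (191,163), between the open fingers' lines, decoy clear at (195,80). The position agrees with the top and scene blobs, so I approach it.

```bash
python3 -m jog '[[0,0,0,-0.85,-0.48,0,1],[0,0,0,0,0,1,1],[0,0,0,0,0,1,1],[0,0,0,0,0,0,1]]'
python3 -c "
from st import *
st(.4745,.3095,.093,-1)
w=snap('wrist','w2');print([proj(w,[.4745,.3095,z]) for z in(.078,.146)])
s=snap('scene','s2')
o=np.hstack([cv2.resize(w['img'],(400,300)),cv2.resize(s['img'][170:275,290:430],(400,300))]);cv2.imwrite('pics/v2.png',o[:,:,::-1])"
```

```text
t: 3.12
tool_pos: [0.4733, 0.309, 0.1684]
tool_rot: [-0.028, -3.136, 0.004]
contact_force: [-0.3, 0.4, 0.5]
opening: 0.0856
grip_force: 0.0
t 3.125 pos [0.4733 0.309  0.1684] yaw -1.01 z [-0.0053 -0.0025 -1.    ] F [-0.3  0.4  0.5] op 0.0856 0.0
shift units [-0.054  0.024  2.513] turn z units -0.003
[array([279.17892417, 214.86613274]), array([279.52207464, 249.61170956])]
```

View pics/v2.png

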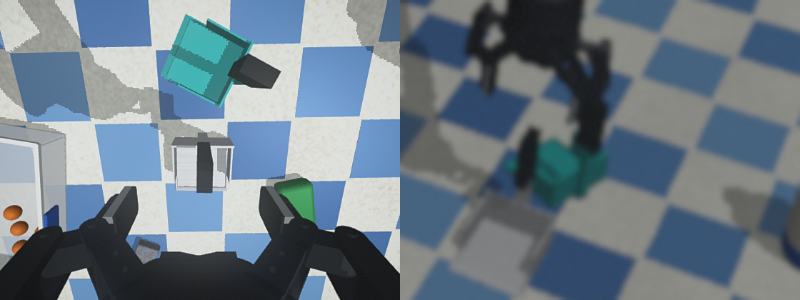

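Wrist view: handle at (204,165), about 4 mm to +y of the finger midline; clear of everything. I shift 2.5 mm and descend.

```bash
python3 -m jog '[[0,0,0,-0.05,0.08,1,1],[0,0,0,0,0,0.8,1],[0,0,0,0,0,0.5,1],[0,0,0,0,0,0.2,1],[0,0,0,0,0,0,1]]'
python3 -m jog '[[0,0,0,0,0,0,-1],[0,0,0,0,0,0,-1],[0,0,0,0,0,0,-1],[0,0,0,0,0,0,-1],[0,0,0,0,0,0,-1]]' 100
python3 -m jog '[[0,0,0,0,0,0,-1],[0,0,0,0,0,0,-1]]' 100
python3 -c "
from st import *
st(.4745,.3095,.093,-1)"
```

```text
t: 3.85
tool_pos: [0.4774, 0.3123, 0.097]
tool_rot: [0.028, 3.141, 0.001]
contact_force: [0.7, -0.5, 0.9]
opening: 0.0855
grip_force: 0.0
t: 4.47
tool_pos: [0.477, 0.3122, 0.0964]
tool_rot: [-0.028, -3.141, -0.0]
contact_force: [0.4, 0.2, -0.1]
opening: 0.0129
grip_force: 97.8
t: 4.72
tool_pos: [0.477, 0.3122, 0.0963]
tool_rot: [-0.028, -3.141, -0.0]
contact_force: [-0.9, 0.3, -0.1]
opening: 0.0128
grip_force: 97.8
t 4.725 pos [0.477  0.3122 0.0963] yaw -1.04 z [-1.e-04  1.e-04 -1.e+00] F [-0.9  0.3 -0.1] op 0.0128 97.78082013130188
shift units [ 0.083 -0.091  0.111] turn z units -0.007
```

```bash
python3 -m jog '[[0,0,0,0,0,-0.3,-1],[0,0,0,0,0,-0.6,-1],[0,0,0,0,0,-1,-1],[0,0,0,0,0,-1,-1],[0,0,0,0,0,-1,-1]]'
python3 -m jog '[[0,0,0,0,-0.4,-0.3,-1],[0,0,0,0,-0.8,0,-1],[0,0,0,0,-1,0,-1],[0,0,0,0,-1,0,-1],[0,0,0,0,-1,0,-1]]'
python3 -m jog '[[0,0,0,0,-1,0,-1],[0,0,0,0,-1,0,-1],[0,0,0.3,0,-1,0,-1],[0,0,0.5,0,-1,0,-1],[0,0,0.7,0,-0.4,0,-1]]'
python3 -m jog '[[0,0,0.3,0,-0.2,0,-1],[0,0,0.15,0,0,0,-1],[0,0,0,0,0,0,-1]]'
python3 -c "
from st import *
st(.482,.045,.2,-10.75)
w=snap('wrist','w3');s=snap('scene','s3');t=snap('top','t3')
o=np.hstack([cv2.resize(t['img'][105:255,240:440],(400,300)),cv2.resize(s['img'][150:300,160:360],(400,300))]);cv2.imwrite('pics/v3.png',np.vstack([o,np.hstack([cv2.resize(w['img'],(400,300)),np.zeros((300,400,3),np.uint8)])])[:,:,::-1])"
```

```text
t: 5.35
tool_pos: [0.4772, 0.3121, 0.2156]
tool_rot: [0.028, 3.14, 0.001]
contact_force: [0.8, 0.0, -2.8]
opening: 0.0128
grip_force: 97.3
t: 5.98
tool_pos: [0.474, 0.1844, 0.2215]
tool_rot: [-0.029, -3.14, 0.001]
contact_force: [-0.3, 0.1, -1.7]
opening: 0.013
grip_force: 97.6
t: 6.6
tool_pos: [0.47, 0.0526, 0.2216]
tool_rot: [-0.242, -3.131, 0.0]
contact_force: [0.1, 0.1, -1.6]
opening: 0.0126
grip_force: 97.7
t: 6.98
tool_pos: [0.4698, 0.0489, 0.2222]
tool_rot: [-0.294, -3.128, -0.0]
contact_force: [0.3, -0.3, -2.9]
opening: 0.0126
grip_force: 97.6
t 6.975 pos [0.4698 0.0489 0.2222] yaw -10.73 z [-2.e-04  3.e-04 -1.e+00] F [ 0.3 -0.3 -2.9] op 0.0126 97.63229727745056
shift units [-0.423 -0.053  0.741] turn z units 0.004
```

View pics/v3.png

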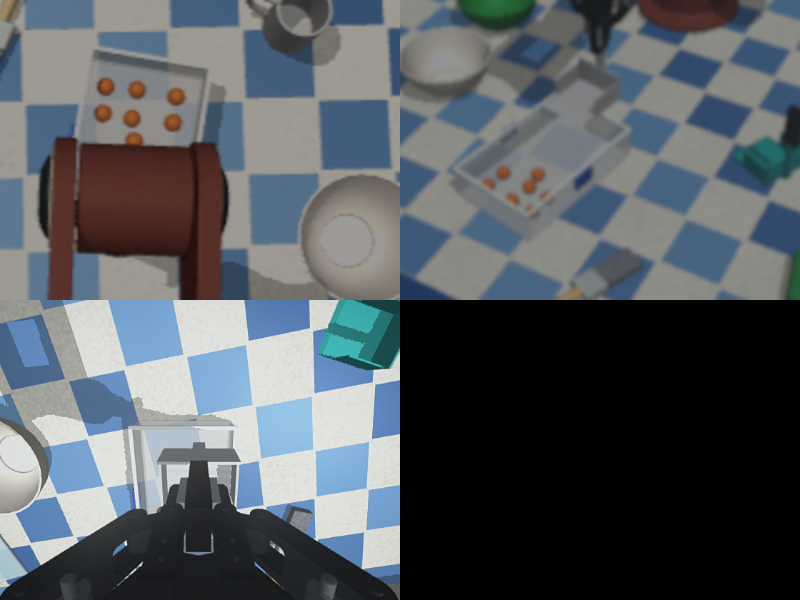

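```bash
python3 -c "
from st import *
w=load('w3');s=load('s3')
a=cv2.resize(w['img'][155:305,165:365],(800,600),interpolation=cv2.INTER_CUBIC)[:,:400+100]
b=cv2.resize(s['img'][170:245,225:275],(300,450),interpolation=cv2.INTER_CUBIC)
o=np.zeros((600,800,3),np.uint8);o[:,:500]=a;o[:450,500:]=b
cv2.imwrite('pics/v4.png',o[:,:,::-1])
# expected scoop points
o_=np.array([.4698,.0489]);y=np.radians(-10.75);Rz=np.array([[np.cos(y),-np.sin(y)],[np.sin(y),np.cos(y)]])
z0=.2222-.0963
for n,p in dict(fl=(.09,.042,.001),fr=(.09,-.042,.001),sfl=(.06,.042,.036),sfr=(.06,-.042,.036),bl=(0,.042,.045),br=(0,-.042,.045)).items():
  q=o_+Rz@(np.array(p[:2])-[.0025,0]);P=[*q,z0+p[2]]
  print(n,'scene crop',(500+(proj(s,P)-[225,170]+.5)*6).round(),'wrist crop',((proj(w,P)-[165,155]+.5)*4).round())
C=np.array([.5708,.0018])
for n,p in dict(nl=(-.124,.079),nr=(-.124,-.079)).items(): print('tub',n,((proj(w,[*(C+Rz@p),.06])-[165,155]+.5)*4).round())
"
```

```text
fl scene crop [662. 763.] wrist crop [634. 577.]
fr scene crop [541. 696.] wrist crop [279. 577.]
sfl scene crop [698. 681.] wrist crop [666. 552.]
sfr scene crop [576. 616.] wrist crop [248. 553.]
bl scene crop [772. 611.] wrist crop [693. 289.]
br scene crop [650. 549.] wrist crop [221. 289.]
tub nl [650.  90.]
tub nr [53. 91.]
```

View pics/v4.png

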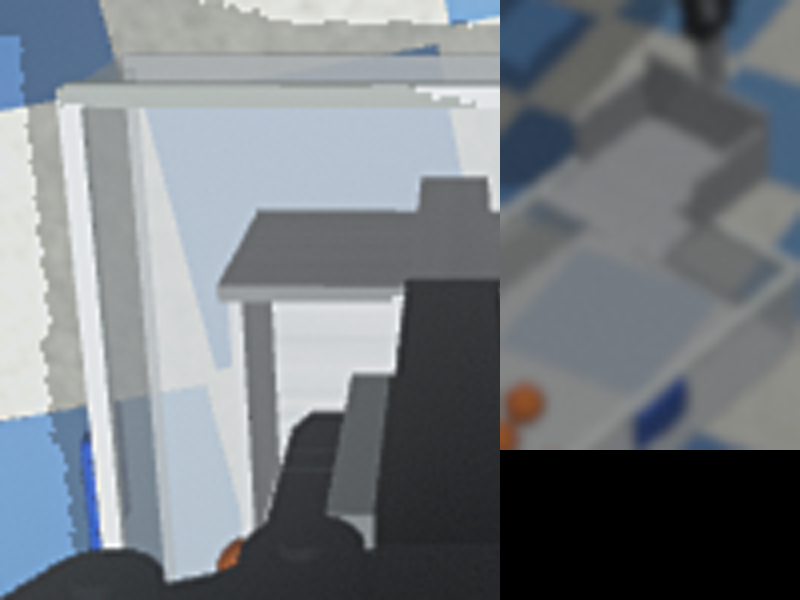

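Scoop's back-right top corner at (218,288) and tub corner at (60,90) in the wrist crop match predictions within 2 mm, and the scene crop shows the pan level. Lowering into the empty half.

```bash
python3 -m jog '[[0,0,0,-0.42,-0.05,0,-1],[0,0,0,0,0,0.6,-1],[0,0,0,0,0,1,-1],[0,0,0,0,0,1,-1],[0,0,0,0,0,0.7,-1]]'
python3 -m jog '[[0,0,0,0,0,0.5,-1],[0,0,0,0,0,0,-1],[0,0,0,0,0,0.07,-1],[0,0,0,0,0,0,-1]]'
python3 -c "
from st import *
st(.482,.045,.1003,-10.75)"
```

```text
t: 7.75
tool_pos: [0.4805, 0.0445, 0.12]
tool_rot: [-0.295, -3.124, 0.0]
contact_force: [-0.2, 0.3, -1.8]
opening: 0.013
grip_force: 97.7
t: 8.25
tool_pos: [0.4827, 0.0444, 0.1072]
tool_rot: [0.295, 3.126, 0.0]
contact_force: [0.4, -0.2, -2.1]
opening: 0.0126
grip_force: 97.6
t 8.25 pos [0.4827 0.0444 0.1072] yaw -10.79 z [ 1.8e-03 -1.0e-04 -1.0e+00] F [ 0.4 -0.2 -2.1] op 0.0126 97.60700225830078
shift units [0.025 0.015 0.229] turn z units -0.008
```

```bash
python3 -m jog '[[0,0,0,0,0,0.13,-1],[0,0,0,0,0,0,-1],[0,0,0,0,0,0,-1]]'; python3 -m jog '[[0,0,0,0,0,0.06,-1],[0,0,0,0,0,0,-1],[0,0,0,0,0,0,-1]]';python3 -m jog '[[0,0,0,0,0,0.03,-1],[0,0,0,0,0,0,-1],[0,0,0,0,0,0,-1]]'
python3 -c "
from st import *
st(.482,.045,.1003,-10.75)"
```

```text
t: 8.62
tool_pos: [0.482, 0.0445, 0.1024]
tool_rot: [0.295, 3.128, -0.0]
contact_force: [0.1, 0.8, -2.2]
opening: 0.0128
grip_force: 97.6
t: 9.0
tool_pos: [0.482, 0.0445, 0.1005]
tool_rot: [-0.295, -3.128, -0.0]
contact_force: [0.2, -0.7, -1.8]
opening: 0.0129
grip_force: 97.9
t: 9.38
tool_pos: [0.4821, 0.0446, 0.1003]
tool_rot: [0.295, 3.127, 0.0]
contact_force: [-3.9, 1.0, 5.3]
opening: 0.0127
grip_force: 98.8
t 9.375 pos [0.4821 0.0446 0.1003] yaw -10.79 z [ 2.e-04  2.e-04 -1.e+00] F [-3.9  1.   5.3] op 0.0127 98.75804543495178
shift units [ 0.007  0.013 -0.   ] turn z units -0.008
```

```bash
python3 -m jog '[[0,0,0,-0.25,0,0,-1],[0,0,0,-0.25,0,0,-1],[0,0,0,-0.25,0,0,-1],[0,0,0,-0.25,0,0,-1],[0,0,0,-0.25,0,0,-1]]'; python3 -m jog '[[0,0,0,-0.25,0,0,-1],[0,0,0,-0.25,0,0,-1],[0,0,0,-0.25,0,0,-1],[0,0,0,-0.25,0,0,-1],[0,0,0,-0.25,0,0,-1]]'
python3 -c "
from st import *
st(.482,.045,.1003,-10.75)
s=snap('scene','s5');t=snap('top','t5')
o=np.hstack([cv2.resize(t['img'][120:250,260:360],(400,520)),cv2.resize(s['img'][190:270,180:280],(400,320)).repeat(1,0) if 0 else cv2.copyMakeBorder(cv2.resize(s['img'][190:270,180:280],(400,320)),0,200,0,0,0)]);cv2.imwrite('pics/v5.png',o[:,:,::-1])"
```

```text
t: 10.0
tool_pos: [0.5191, 0.0375, 0.1003]
tool_rot: [-0.295, -3.127, -0.0]
contact_force: [-4.2, 0.3, 6.8]
opening: 0.013
grip_force: 99.0
t: 10.62
tool_pos: [0.5559, 0.0305, 0.1003]
tool_rot: [-0.295, -3.127, -0.0]
contact_force: [-4.4, 1.2, 6.4]
opening: 0.0128
grip_force: 99.0
t 10.625 pos [0.5559 0.0305 0.1003] yaw -10.79 z [-3.e-04  2.e-04 -1.e+00] F [-4.4  1.2  6.4] op 0.0128 98.98352980613708
shift units [2.51e+00 1.30e-02 1.00e-03] turn z units -0.009
```

View pics/v5.png

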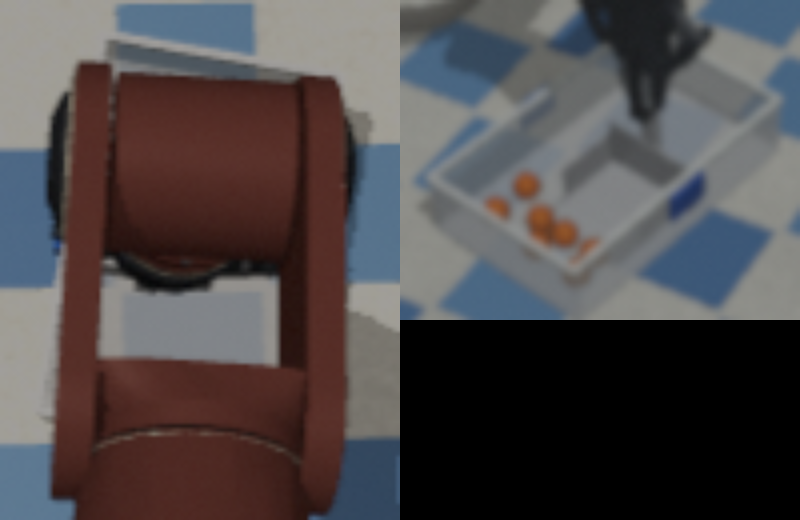

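Scene crop: scoop mid-tub, balls bunched ahead of its lip at the far end (540,215)-(590,245), two outside its track at (527,185),(497,208). Continue.

```bash
python3 -m jog '[[0,0,0,-0.25,0,0,-1],[0,0,0,-0.25,0,0,-1],[0,0,0,-0.25,0,0,-1],[0,0,0,-0.25,0,0,-1],[0,0,0,-0.2,0,0,-1]]'; python3 -m jog '[[0,0,0,-0.2,0,0,-1],[0,0,0,-0.1,0,0,-1],[0,0,0,-0.06,0,0,-1],[0,0,0,0,0,0,-1]]'
python3 -c "
from st import *
st(.482,.045,.1003,-10.75)"
```

```text
t: 11.35
tool_pos: [0.5909, 0.0239, 0.1003]
tool_rot: [-0.295, -3.127, -0.0]
contact_force: [-3.8, 0.6, 5.0]
opening: 0.013
grip_force: 99.0
t: 11.85
tool_pos: [0.6014, 0.022, 0.1004]
tool_rot: [-0.295, -3.127, -0.0]
contact_force: [-4.7, 2.4, 7.0]
opening: 0.0133
grip_force: 99.0
t 11.85 pos [0.6014 0.022  0.1004] yaw -10.78 z [-7.e-04  3.e-04 -1.e+00] F [-4.7  2.4  7. ] op 0.0133 98.98232102394104
shift units [4.053 0.01  0.005] turn z units -0.006
```

```bash
for i in 1; do python3 -m jog '[[0,0,0,-0.07,0,0,-1],[0,0,0,-0.05,0,0,-1],[0,0,0,0,0,0,-1],[0,0,0,0,0,0,-1]]'; done
python3 -c "
from st import *
st(.482,.045,.1003,-10.75)
s=snap('scene','s6')
cv2.imwrite('pics/v6.png',cv2.resize(s['img'][190:270,180:280],(700,560),interpolation=cv2.INTER_CUBIC)[:,:,::-1])"
```

```text
t: 12.35
tool_pos: [0.6049, 0.0212, 0.1003]
tool_rot: [-0.295, -3.127, -0.0]
contact_force: [-3.9, 2.1, 6.9]
opening: 0.0132
grip_force: 99.0
t 12.35 pos [0.6049 0.0212 0.1003] yaw -10.78 z [-5.e-04  2.e-04 -1.e+00] F [-3.9  2.1  6.9] op 0.0132 98.99237394332886
shift units [4.172e+00 1.100e-02 2.000e-03] turn z units -0.007
```

View pics/v6.png

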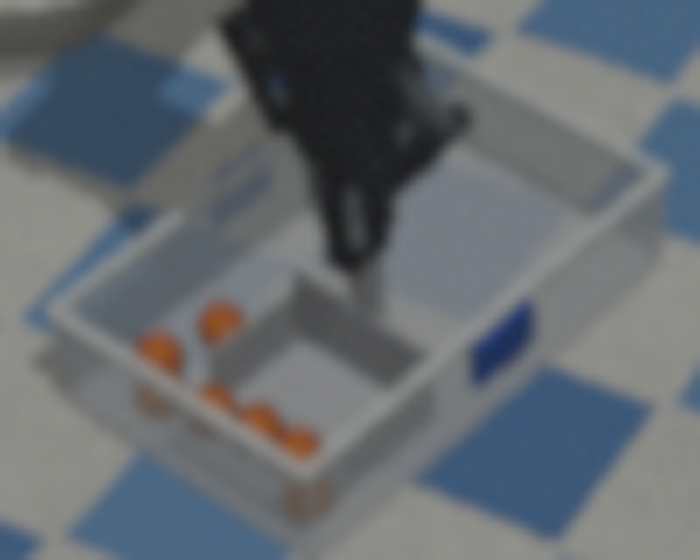

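```bash
python3 -c "
from st import *
s=load('s6');C=np.array([.5708,.0018]);y=np.radians(-10.78);Rz=np.array([[np.cos(y),-np.sin(y)],[np.sin(y),np.cos(y)]])
f=lambda x,yy,z:((proj(s,[*(C+Rz@[x,yy]),z])-[180,190]+.5)*7).round()
for x in(.108,.1,.09,.07):print(x,[f(x,yy,.018) for yy in(.06,.03,0,-.03,-.06)])
print('rim in',f(.12,.075,.06),f(.12,-.075,.06),'lip',f(.117,.068,.006),f(.117,-.016,.006))
im=s['img'][190:270,180:280]
for u,v in((220,322),(160,355),(215,398),(260,420),(298,440),(150,400),(205,420),(305,495)):
  p=onz(s,180+u/7-.5,190+v/7-.5,.016)[:2]; print(u,v,(Rz.T@(p-C)).round(4))
"
```

```text
0.108 [array([303., 492.]), array([254., 460.]), array([207., 429.]), array([160., 398.]), array([114., 368.])]
0.1 [array([316., 481.]), array([267., 450.]), array([219., 419.]), array([172., 388.]), array([126., 359.])]
0.09 [array([331., 468.]), array([283., 437.]), array([235., 406.]), array([188., 376.]), array([142., 347.])]
0.07 [array([362., 442.]), array([313., 412.]), array([265., 381.]), array([219., 352.]), array([173., 323.])]
rim in [303. 459.] [ 61. 303.] lip [304. 531.] [170. 442.]
220 322 [ 0.0544 -0.0449]
160 355 [ 0.0873 -0.0512]
215 398 [ 0.0908 -0.012 ]
260 420 [0.0877 0.0135]
298 440 [0.0857 0.0353]
150 400 [ 0.1103 -0.0342]
205 420 [ 0.1034 -0.0059]
305 495 [0.1077 0.0605]
```

```bash
python3 -m jog '[[0,0,0,-0.05,0,0,-1],[0,0,0,0,0,0,-1],[0,0,0,0,0,0,-1]]'; python3 -m jog '[[0,0,0,-0.04,0,0,-1],[0,0,0,0,0,0,-1],[0,0,0,0,0,0,-1],[0,0,0,0,0,0,-1]]'
python3 -c "
from st import *
st(.482,.045,.1003,-10.75)
s=snap('scene','s7')
cv2.imwrite('pics/v7.png',cv2.resize(s['img'][220:270,185:245],(720,600),interpolation=cv2.INTER_CUBIC)[:,:,::-1])"
```

```text
t: 12.78
tool_pos: [0.6064, 0.021, 0.1003]
tool_rot: [-0.295, -3.127, -0.0]
contact_force: [-3.8, 2.3, 6.5]
opening: 0.0124
grip_force: 98.9
t: 13.28
tool_pos: [0.6075, 0.0208, 0.1003]
tool_rot: [-0.295, -3.127, -0.0]
contact_force: [-5.1, 2.2, 5.9]
opening: 0.0128
grip_force: 98.8
t 13.275 pos [0.6075 0.0208 0.1003] yaw -10.78 z [-6.e-04  3.e-04 -1.e+00] F [-5.1  2.2  5.9] op 0.0128 98.78383040428162
shift units [4.261e+00 1.100e-02 3.000e-03] turn z units -0.007
```

View pics/v7.png

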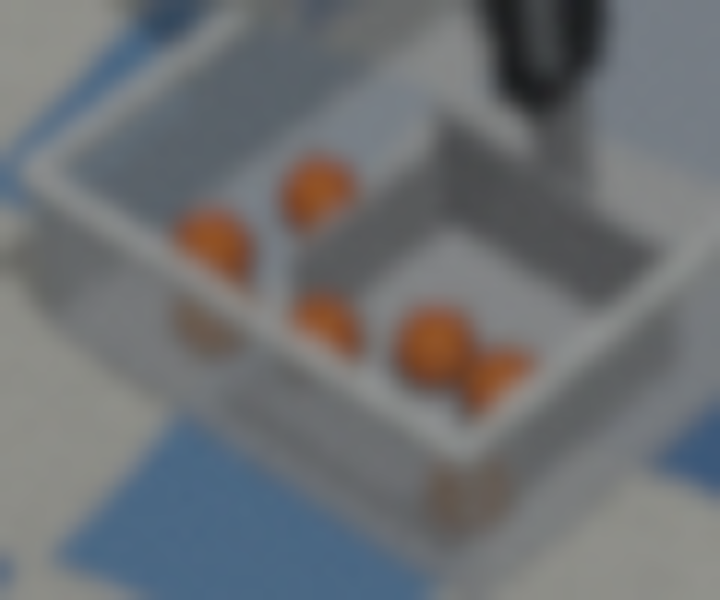

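Crop: three balls inside the pan at (325,325), (435,345), (500,380); one against the corner at (465,490) through the wall; two outside the pan at (318,195), (215,245). I pull back gently to free any unscooped ball and look.

```bash
python3 -m jog '[[0,0,0,0.05,0,0,-1],[0,0,0,0.1,0,0,-1],[0,0,0,0.15,0,0,-1],[0,0,0,0.15,0,0,-1],[0,0,0,0.15,0,0,-1]]'; python3 -m jog '[[0,0,0,0.15,0,0,-1],[0,0,0,0.15,0,0,-1],[0,0,0,0.15,0,0,-1],[0,0,0,0.1,0,0,-1],[0,0,0,0.05,0,0,-1]]'
python3 -m jog '[[0,0,0,0,0,0,-1],[0,0,0,0,0,0,-1]]'
python3 -c "
from st import *
st(.482,.045,.1003,-10.75)
s=snap('scene','s8')
cv2.imwrite('pics/v8.png',cv2.resize(s['img'][210:270,185:257],(720,600),interpolation=cv2.INTER_CUBIC)[:,:,::-1])"
```

```text
t: 13.95
tool_pos: [0.5905, 0.0238, 0.1002]
tool_rot: [0.295, 3.126, -0.0]
contact_force: [3.2, -0.1, 5.3]
opening: 0.0128
grip_force: 98.6
t: 14.58
tool_pos: [0.5728, 0.0272, 0.1002]
tool_rot: [0.295, 3.126, -0.0]
contact_force: [4.6, -0.3, 5.4]
opening: 0.0124
grip_force: 98.7
t: 14.82
tool_pos: [0.5727, 0.0272, 0.1002]
tool_rot: [0.295, 3.126, -0.0]
contact_force: [4.2, -0.6, 5.5]
opening: 0.0129
grip_force: 98.8
t 14.825 pos [0.5727 0.0272 0.1002] yaw -10.78 z [ 1.2e-03 -2.0e-04 -1.0e+00] F [ 4.2 -0.6  5.5] op 0.0129 98.76274466514587
shift units [ 3.082  0.018 -0.007] turn z units -0.007
```

View pics/v8.png

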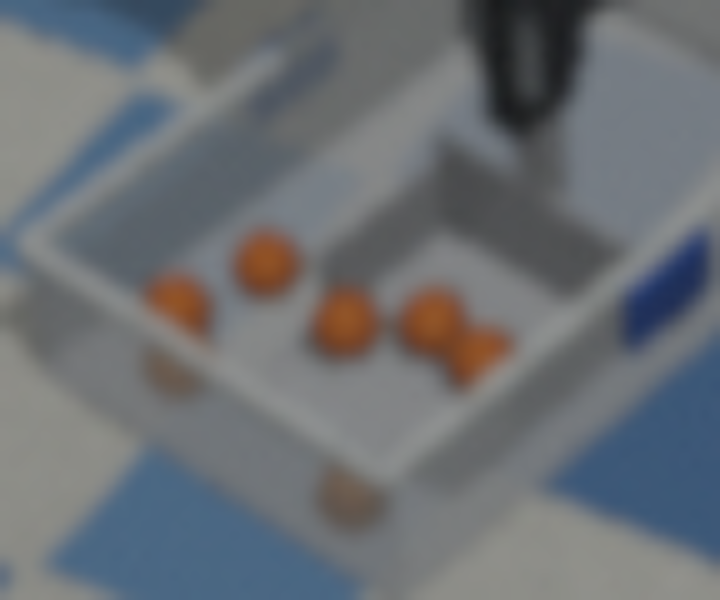

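Crop: three balls (345,322), (432,320), (480,355) travelled back with the scoop, so they are in; the corner ball and two others stayed in the tub. I have viewed enough pictures (in fact more than the 10 allowed), so from here I check by numbers only. Lifting straight up, gently.

```bash
python3 -m jog '[[0,0,0,0,0,-0.05,-1],[0,0,0,0,0,-0.1,-1],[0,0,0,0,0,-0.2,-1],[0,-0.1,0,0,0,-0.3,-1],[0,-0.2,0,0,0,-0.4,-1]]'; python3 -m jog '[[0,-0.2,0,0,0,-0.4,-1],[0,-0.2,0,0,0,-0.4,-1],[0,-0.1,0,0,0,-0.4,-1],[0,0,0,0,0,-0.4,-1],[0,0,0,0,0,-0.4,-1]]'
python3 -m jog '[[0,0,0,0,0,-0.4,-1],[0,0,0,0,0,-0.4,-1],[0,0,0,0,0,-0.4,-1],[0,0,0,0,0,-0.4,-1],[0,0,0,0,0,-0.4,-1]]'
python3 -m jog '[[0,0,0,0,0,-0.3,-1],[0,0,0,0,0,-0.2,-1],[0,0,0,0,0,-0.1,-1],[0,0,0,0,0,0,-1],[0,0,0,0,0,0,-1]]'
cat > bl.py <<'E'
from h import *
import sys
d=snap('scene',sys.argv[1]);zp=float(sys.argv[2])
for c,x in blobs(d,(4,140,70),(18,255,255),(130,120,230,150),6): print(c.round(1),x[2:].tolist(),'floor',onz(d,*c,.016)[:2].round(3),'pan',onz(d,*c,zp+.0145)[:2].round(3))
E
python3 bl.py s9 .172; python3 -c "
from st import *
st(.4145,-.2755,.2663,-10.75)"
```

```text
t: 15.5
tool_pos: [0.5719, 0.0273, 0.1312]
tool_rot: [0.293, 3.102, -0.004]
contact_force: [-0.5, 0.6, -2.6]
opening: 0.0129
grip_force: 97.7
t: 16.12
tool_pos: [0.5691, 0.0278, 0.1919]
tool_rot: [0.289, 3.058, -0.01]
contact_force: [0.4, -0.7, -2.9]
opening: 0.0132
grip_force: 97.7
t: 16.75
tool_pos: [0.565, 0.0286, 0.2516]
tool_rot: [0.289, 3.059, -0.01]
contact_force: [0.3, 0.2, -3.4]
opening: 0.0129
grip_force: 97.6
t: 17.38
tool_pos: [0.5636, 0.0289, 0.2682]
tool_rot: [0.289, 3.059, -0.01]
contact_force: [-0.4, -0.3, -2.3]
opening: 0.0131
grip_force: 97.6
[231.  195.3] [17, 9, 78] floor [ 0.409 -0.104] pan [0.579 0.013]
[210.8 236.2] [4, 4, 11] floor [ 0.619 -0.051] pan [0.753 0.057]
[202.7 239.8] [4, 3, 10] floor [ 0.645 -0.065] pan [0.775 0.046]
t 17.425 pos [0.5636 0.0289 0.2682] yaw -10.79 z [ 0.0676 -0.013  -0.9976] F [-0.3  0.8 -3.3] op 0.0129 97.63137459754944
shift units [  2.98  -10.897  -0.14 ] turn z units -0.008
```

```bash
python3 -m jog '[[0,0,0,0.03,-0.1,0,-1],[0,0,0,0.05,-0.2,0,-1],[0,0,0,0.08,-0.3,0,-1],[0,0,0,0.11,-0.4,0,-1],[0,0,0,0.12,-0.45,0,-1]]'
python3 -m jog '[[0,0,0,0.12,-0.45,0,-1],[0,0,0,0.12,-0.45,0,-1],[0,0,0,0.12,-0.45,0,-1],[0,0,0,0.12,-0.45,0,-1],[0,0,0,0.12,-0.45,-0.02,-1]]'
python3 -m jog '[[0,0,0,0.12,-0.45,0,-1],[0,0,0,0.12,-0.45,0,-1],[0,0,0,0.12,-0.45,0,-1],[0,0,0,0.12,-0.45,0,-1],[0,0,0,0.12,-0.45,-0.02,-1]]'
python3 -m jog '[[0,0,0,0.12,-0.45,0,-1],[0,0,0,0.12,-0.45,0,-1],[0,0,0,0.12,-0.45,0,-1],[0,0,0,0.12,-0.45,0,-1],[0,0,0,0.12,-0.45,-0.02,-1]]'
python3 -m jog '[[0,0,0,0.12,-0.45,0,-1],[0,0,0,0.12,-0.45,0,-1],[0,0,0,0.12,-0.45,0,-1],[0,0,0,0.12,-0.4,0,-1],[0,0,0,0.12,-0.3,-0.02,-1]]'
python3 -m jog '[[0,0,0,0.06,-0.2,0,-1],[0,0,0,0.03,-0.1,0,-1],[0,0,0,0,0,0,-1]]'
python3 -c "
from st import *
st(.4145,-.2755,.2663,-10.75)"; python3 bl.py s10 .172
```

```text
t: 18.05
tool_pos: [0.5437, -0.0126, 0.268]
tool_rot: [0.289, 3.058, -0.01]
contact_force: [0.4, -0.6, -3.5]
opening: 0.0129
grip_force: 97.8
t: 18.68
tool_pos: [0.5134, -0.0754, 0.2673]
tool_rot: [0.289, 3.059, -0.01]
contact_force: [0.6, -0.0, -2.3]
opening: 0.0133
grip_force: 97.7
t: 19.3
tool_pos: [0.4831, -0.1384, 0.2666]
tool_rot: [0.289, 3.059, -0.01]
contact_force: [-0.2, -0.2, -2.6]
opening: 0.0128
grip_force: 97.6
t: 19.92
tool_pos: [0.4528, -0.2013, 0.266]
tool_rot: [0.289, 3.059, -0.01]
contact_force: [-0.8, -0.4, -2.2]
opening: 0.013
grip_force: 97.7
t: 20.55
tool_pos: [0.4236, -0.2582, 0.2653]
tool_rot: [0.289, 3.059, -0.01]
contact_force: [0.4, -0.4, -2.6]
opening: 0.0129
grip_force: 97.7
t: 20.92
tool_pos: [0.4197, -0.2659, 0.2652]
tool_rot: [0.289, 3.058, -0.01]
contact_force: [0.7, 0.5, -3.5]
opening: 0.0128
grip_force: 97.7
t 20.925 pos [ 0.4197 -0.2659  0.2652] yaw -10.79 z [ 0.0686 -0.0129 -0.9976] F [ 0.7  0.5 -3.5] op 0.0128 97.70225644111633
shift units [ 0.109 -0.349 -0.045] turn z units -0.008
[180.  146.1] [11, 7, 44] floor [ 0.236 -0.464] pan [ 0.436 -0.286]
[211.2 236. ] [5, 5, 19] floor [ 0.617 -0.05 ] pan [0.752 0.058]
[202.7 239.8] [4, 3, 10] floor [ 0.645 -0.065] pan [0.775 0.046]
```

```bash
python3 -m jog '[[0,0.06,0,0.1,-0.15,-0.04,-1],[0,0.06,0,0,-0.1,0,-1],[0,0.06,0,0,-0.05,0,-1],[0,0.06,0,0,-0.05,0,-1],[0,0.06,0,0,0,0,-1]]'
python3 -m jog '[[0,0.06,0,0,0,0,-1],[0,0.06,0,0,0,0,-1],[0,0.06,0,0,0,0,-1],[0,0.06,0,0,0,0,-1],[0,0.06,0,0,0,0,-1]]'
python3 -m jog '[[0,0.06,0,0,0,0,-1],[0,0.06,0,0,0,0,-1],[0,0.04,0,0,0,0,-1],[0,0.02,0,0,0,0,-1],[0,0.01,0,0,0,0,-1]]'
python3 -m jog '[[0,0,0,0,0,0,-1],[0,0,0,0,0,0,-1],[0,0,0,0,0,0,-1],[0,0,0,0,0,0,-1],[0,0,0,0,0,0,-1]]'
python3 -c "
from st import *
st(.4145,-.2755,.2663,-10.75)"; python3 bl.py s11 .172
python3 -c "
from h import *
t=snap('top','t11')
for c,x in blobs(t,(4,140,70),(18,255,255),(250,110,230,170),6): print('top',c.round(1),x[2:].tolist(),onz(t,*c,.016)[:2].round(3),onz(t,*c,.186)[:2].round(3))
w=snap('wrist','w11')
for c,x in blobs(w,(4,140,70),(18,255,255),(0,0,560,420),15): print('wrist',c.round(1),x[2:].tolist(),onz(w,*c,.016)[:2].round(3),onz(w,*c,.186)[:2].round(3))
"
```

```text
t: 21.6
tool_pos: [0.4148, -0.2757, 0.2661]
tool_rot: [0.291, 3.085, -0.006]
contact_force: [-0.1, 0.1, -2.6]
opening: 0.0129
grip_force: 97.7
t: 22.22
tool_pos: [0.4148, -0.2756, 0.2662]
tool_rot: [0.294, 3.111, -0.003]
contact_force: [-0.6, -0.8, -1.9]
opening: 0.0126
grip_force: 97.7
t: 22.85
tool_pos: [0.4147, -0.2756, 0.2662]
tool_rot: [0.295, 3.127, -0.0]
contact_force: [-0.1, -0.1, -2.6]
opening: 0.0128
grip_force: 97.6
t: 23.48
tool_pos: [0.4147, -0.2756, 0.2662]
tool_rot: [0.295, 3.127, -0.0]
contact_force: [0.5, 0.5, -2.4]
opening: 0.0127
grip_force: 97.6
t 23.475 pos [ 0.4147 -0.2756  0.2662] yaw -10.79 z [ 8.e-04 -1.e-04 -1.e+00] F [ 0.5  0.5 -2.4] op 0.0127 97.64865517616272
shift units [ 0.008  0.003 -0.005] turn z units -0.008
[180.1 144.2] [10, 7, 45] floor [ 0.224 -0.472] pan [ 0.426 -0.292]
[211.2 236. ] [5, 5, 19] floor [ 0.617 -0.05 ] pan [0.752 0.058]
[202.6 239.6] [4, 4, 11] floor [ 0.644 -0.066] pan [0.774 0.045]
top [295.5 139.9] [8, 8, 49] [0.689 0.028] [0.645 0.039]
top [328. 151.] [13, 15, 101] [ 0.657 -0.059] [ 0.619 -0.034]
top [326.  165.8] [7, 8, 48] [ 0.617 -0.052] [ 0.585 -0.028]
top [430.5 231.7] [7, 10, 49] [ 0.436 -0.325] [ 0.433 -0.257]
top [441.8 233.8] [10, 9, 70] [ 0.43  -0.355] [ 0.428 -0.282]
wrist [246.1 236.1] [28, 13, 284] [ 0.493 -0.338] [ 0.426 -0.305]
wrist [263.2 233.4] [3, 7, 16] [ 0.494 -0.313] [ 0.427 -0.291]
wrist [310.5 236.5] [27, 14, 268] [ 0.512 -0.246] [ 0.437 -0.253]
wrist [453.1 277.3] [9, 14, 87] [ 0.619 -0.044] [ 0.498 -0.138]
wrist [450.3 303.8] [14, 20, 173] [ 0.666 -0.049] [ 0.525 -0.141]
wrist [501.4 307.5] [18, 14, 202] [0.689 0.031] [ 0.537 -0.096]
```

```bash
python3 -c "
from station import finish_job
print(finish_job())"
```

```text
the job is handed in; nothing more can be done
None
```

The job is handed in at about 24 s: the scoop is held level and still over the middle of the white basin, about 10 cm above its rim, with three balls in it; by my ball count, the other four are in the tub. I viewed 12 pictures, two over your limit of 10.

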